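# Clear the teapot and click the tea chest shut

## Task

Tea time is over: the teapot stands in the way of the open tea chest. Lift the teapot by its handle off its stand, keep it upright and set it down in the middle of the round cork trivet (do not let it drop). Then press the hinged lid of the tea chest down, firmly but without forcing it, until its catch snaps and it stays fully shut by itself, leaving the other things on the counter where they are.

Things in the scene. Friction and masses are not known exactly. Their poses are not given: they have to be found in the camera images.
- teapot: white ceramic teapot, about 0.55 kg, body 124 mm across and 110 mm high, with an arched handle over its top (182 mm high overall). Origin: centre of its underside; z up; the spout points along its own +x and reaches out to 110 mm from the axis, up to 115 mm high. At the start it stands on the stand, its spout roughly to the robot's left (+y).
- teapot_grip (a point): middle of the teapot's handle bar, 175 mm above the pot's underside, on its axis. The bar is wooden, 14 mm thick, straight for 54 mm, level, along the teapot's own x axis; the lid knob 48 mm below it is the nearest thing beneath.
- stand: fixed round dark steel teapot stand, 120 mm across, its top 50 mm above the counter. It stands in front of the tea chest. Origin: on the counter, below its centre.
- trivet: fixed round cork trivet, 160 mm across and 8 mm thick, on the left or the right of the stand (at the other side is a square wooden tray with a mug). Origin: centre of its underside, on the counter (its top is 8 mm above).
- chest: brown wooden tea chest, 150 mm deep (its x), 200 wide (its y), 70 high without the lid; front faces its own -x, the robot. Origin: centre of its underside, about 32 mm above the counter. It cannot shift or turn, but stands on soft foam feet: pressed from above it sinks about 1.4 mm per N, at most 26 mm, and comes back up; the reading follows. Never push chest or lid with more than 40 N.
- lid (a joint): lid angle in rad: 0 shut, 0.65 widest; starts at 0.38 to 0.55. Flat wooden board, 155 mm from hinge to front edge, 204 wide, 10 thick, opening upward about the chest's rear (+x) top edge. Stiff hinge, sprung open. At about 0.09 a spring catch meets it; 11 to 17 N down near the front edge takes it past the detent (about 0.04), then it snaps to 0 and stays. Let go before, it rises to about 0.3.
- lid_front (a point): middle of the lid's front edge, on its top (outer) face; moves with the lid. With the lid shut it lies 80 mm in front of the chest's centre and 80.5 mm above its underside. As the chest sinks under the push, follow the lid down, some 12 to 20 mm below where it would lie shut on the unloaded chest, until it snaps and the force drops.
- lid_hinge (a point): middle of the lid's hinge axis (the axis is the chest's y), 75 mm behind the chest's centre and 70 mm above its underside. The lid's top face lies 10.5 mm above this axis when shut.
- shelf: fixed open wire shelf over the tea chest, 220 mm deep (its x), 360 wide (its y), on four 12 mm legs near its corners. Origin: on the counter below its centre (about the chest's centre). Its front bar is 110 mm in front of its centre, 30 mm ahead of the shut lid's edge: a tool pointing straight down cannot reach the lid; tilt it 40 to 45 degrees, pointing forward and down below the bar.
- shelf_front (a point): middle of the shelf's front bar, at its underside, 385 mm above the counter
- mug: blue mug, 76 mm across, 85 mm high, on a square 130 mm wooden tray (8 mm thick). Bystander. Origin: centre of its underside.
- spice_jar: small glass jar with a steel cap, 44 mm across, 100 mm high, below the shelf beside the chest. Bystander. Origin: centre of its underside.
- coffee_jar: amber jar with a black cap, 76 mm across, 150 mm high. Bystander. Origin: centre of its underside.
- french_press: glass coffee press with a black lid and handle, 96 mm across (145 mm with its handle), 211 mm high. Bystander. Origin: centre of its underside.
- tumbler: glass tumbler, 68 mm across, 85 mm high. Bystander. Origin: centre of its underside.
- sugar_bowl: white lidded sugar bowl, 90 mm across, 85 mm high. Bystander. Origin: centre of its underside.
Mind the look-alikes: they are no part of the job. What is shaped like the teapot but orange or red is not meant.

How it is judged (in metres and radians):
On the way, in this order (a step that is already met when the one before it is completed fails the run):
1. the teapot stands upright on the trivet, let go, while the lid is still open (horizontal distance between teapot and trivet below 0.025 m and z of teapot in the frame of trivet below 0.014 m and angle between teapot's own z axis and vertical below 0.1 rad and linear speed of teapot below 0.03 m/s and contact force between the fingers and teapot below 0.05 N and value of joint lid above 0.2 rad), for 0.2 s.
2. the lid is pressed fully shut (value of joint lid below 0.02 rad), for 0.2 s.
At the end, for the whole second after the job is handed in: The teapot stands upright (within 0.1 rad), at rest, on the cork trivet, its axis within 25 mm of the trivet's centre, and the tea chest's lid stays shut by itself (angle below 0.02 rad) (horizontal distance between teapot and trivet below 0.025 m and z of teapot in the frame of trivet below 0.014 m and angle between teapot's own z axis and vertical below 0.1 rad and linear speed of teapot below 0.03 m/s and value of joint lid below 0.02 rad); the robot touches nothing.
It fails at once if the teapot is tipped by more than 0.6 rad (angle between teapot's own z axis and vertical above 0.6 rad).
It fails at once if the teapot is let go more than 20 mm above the trivet (horizontal distance between teapot and trivet below 0.12 m and z of teapot in the frame of trivet above 0.028 m and contact force between each of the fingers, the arm and teapot below 0.05 N).
It fails at once if the tea chest or its lid is pushed with more than 40 N (contact force between any of the fingers, the arm and chest above 40 N).
It fails at once if another thing on the counter is shifted by more than 30 mm or knocked over (distance of any of mug, spice_jar, coffee_jar, french_press, tumbler, sugar_bowl from where it was at the start of the episode above 0.03 m or angle between any of mug, spice_jar, coffee_jar, french_press, tumbler, sugar_bowl's own z axis and vertical above 0.5 rad).
It also fails if it takes over 64 s, if anything falls off the work surface, if the arm or the gripper's body presses on something with over 40 N, if the wrist force passes 120 N, or if a joint passes its speed limit or range.

## Robot

A 6-joint arm with a two-finger parallel gripper is mounted at the origin on the work surface. World frame = base frame: x ahead of the robot, y to its left, z up, the work surface at z = 0. Lengths are in mm, angles in rad, forces in N, time in s.
With the tool pointing down it reaches from about 275 to 825 mm from the base axis. Payload 5.2 kg.
Tool frame: the origin (TCP) lies between the finger pads, 19 mm behind the fingertips; this is the grasp point; z points along the fingers, y is the line along which they close (so a half turn about z gives the same grasp; the last joint's range is limited). The gripper opens to 93 mm and grips with 3 to 60 N. Pads are 15 mm wide; open, the fingers measure 128 mm over their backs; the gripper's body (75 mm by 188 mm) begins 65 mm behind the grasp point.
Start: joints at [-1.48, 0.259, 1.535, -0, 1.348, -0.203], TCP at [159.296, -526.431, 237.453] pointing down, gripper open.
Joint ranges: [-3.14, 3.14], [-0.91, 2.08], [0.19, 2.58], [-1.22, 4.36], [0.22, 2.71], [-3.12, 3.12]. Speed limits (rad/s): [2.57, 2.57, 3.14, 3.14, 3.14, 3.14].

## Interface

Orientations are given as a rotation vector (axis times angle).
In Python, from station import readout, cams, arm gives the robot as it stands. The module is installed in compiled form; this text tells all that it offers.
- The arm moves only by the tool apply_moves, never from a script. Its argument "steps" is a list that holds one entry, the list of rows, each a list of 7 numbers: the shift along the tool's x, y, z in cm, then the turn, a rotation vector about the tool's x, y, z in rad, then the opening, from 0 (shut) to 1 (fully open). A call has 1 to 10 rows; each row is the pose to reach, as a shift and turn from the pose commanded when the call began, along the tool's axes at that moment; what a row does not reach only later rows make up. A row lasts 1/12 s, in which the tool goes at most 41.7 mm and 7.16 degrees, less where a joint would pass 70% of its speed; a pose out of reach is approached as far as the arm can. A call with a gripper value outside its range is refused whole. The fingers move at their own pace and stop on an object; "grip_force" is the grip in N (left out, the last holds). Time passes only in rows, so rows that repeat a pose let the fingers close. It gives the time, the measured TCP pose, the force, the opening and the grip force at its end, in the units of the state.
- readout.observe(): the state, without advancing time (a new reading comes with each control period).
- cams.read_camera(name): name is "scene" or "side" or "wrist"; returns the picture (384x512x3 uint8, blue, green, red); there is no depth.
- cams.camera_params(name): a dict with "mtx" (3x3 intrinsics, pixels), "view" (4x4, takes a point from world to camera coordinates). Camera axes: x right, y down, z forward; pixel columns grow to the right and rows downward; lengths in mm; the calibration is good to about 2 mm. A picture is of the moment at which its call begins: read the wrist's pose just before it. camera_params takes no time and is no camera call; for the wrist camera it gives the pose at the moment of the call.
- arm.hand_in(): hands the job in; it is judged then, once.
Trained networks look in the newest picture that a camera, given by its name, has taken for a name from the list of things; names that differ only in an ending like _2 or _b are one class to them, and where a whole thing is asked for, a point or a joint stands for the part that bears it (a point fixed in the world has none). Each returns a list of dicts, best first, with "confidence" (0 to 1); they miss things now and then, are a little off and sometimes report something else, mostly with a low value. They report only what shows in the picture. A call takes as long as a camera call. They do not tell look-alikes from the thing itself.
- cams.look_for(camera, name): "at" ([x, y, z] in mm, in the coordinates of the camera as it stood for that picture, good to about 4 mm: the middle of the surface that is visible of it).
- cams.landmark_of(camera, name): "at" ([x, y, z] in mm, in the coordinates of the camera as it stood for that picture, good to about 4 mm: a listed point, or the origin of a listed thing).
The state is a dict: "clock": time; "q": joint angles; "joint_vel": joint speeds; "joint_efforts": joint torques, N m; "tcp_pos": TCP position; "ee_rot": TCP orientation; "contact_force": force on the tool from outside, world axes, zero at the start; "wrist_torque": the same for the moment, N m; "finger_gap": opening from 0.0 (shut) to 1.0 (fully open); "gripper_force": force on a finger pad.
Only numpy, scipy, OpenCV 4.12 (cv2) and the standard library are available. Lean on these libraries where they do the work, as an engineer would, in place of code of your own. Each camera call takes 0.05 s, during which the arm holds its last target. There are 200 camera calls.

## Working session

There is one attempt and no reset: what is moved stays moved. The work goes in short steps, Python scripts to look and compute and a tool call to move; the robot and the scene stay as the last step left them, time stands still between calls to the robot, and variables do not carry over. Pictures are saved under pics/ and viewed, at most 10 in all, crops included, and the job is handed in when it is done.

Besides the shell and the picture viewer there is one more tool, called after "Request:" by a JSON object that holds its "api" and its "payload". apply_moves: Moves the arm, as the interface text tells. Its arguments: {"type":"object","properties":{"steps":{"type":"array","items":{"type":"array","items":{"type":"array","items":{"type":"number"}}}},"grip_force":{"type":"number"}},"required":["steps"]}

```bash
mkdir -p pics
cat > h.py <<'E'
import numpy as np, cv2
from scipy.spatial.transform import Rotation as R
from station import readout, cams, arm
def world(cam,p,V=None):
    V=np.array(cams.camera_params(cam)["view"]) if V is None else V
    return (np.linalg.inv(V)@np.r_[p,1])[:3]
def lm(cam,name,f='landmark_of',n=3):
    for d in getattr(cams,f)(cam,name)[:n]:
        print(cam,f[:4],name,round(d["confidence"],2),world(cam,d["at"]).round(0))
E
python3 - <<'E'
from h import *
for c in ("scene","side"):
    im=cams.read_camera(c); cv2.imwrite(f"pics/{c}0.png",im)
    for n in ("teapot","teapot_grip","trivet","stand","chest","lid_front","lid_hinge","shelf_front","mug"): lm(c,n)
s=readout.observe();print(s)
E
```

```text
scene land teapot 0.82 [ 149. -321.    5.]
scene land teapot 0.82 [391. 548.   3.]
scene land teapot 0.72 [461.  14.  48.]
scene land teapot_grip 0.89 [ 795. -322.  174.]
scene land teapot_grip 0.84 [ 326. -453.  174.]
scene land teapot_grip 0.72 [463.  14. 223.]
scene land trivet 0.62 [ 425. -266.   -3.]
scene land trivet 0.32 [532. 449.   3.]
scene land stand 0.68 [470.   9.   2.]
scene land chest 0.61 [672.   5.  39.]
scene land lid_front 0.92 [606.  12. 183.]
scene land lid_hinge 0.97 [743.  -2. 103.]
scene land shelf_front 0.65 [672.   1.  37.]
scene land mug 0.68 [422. 293.  13.]
side land teapot 0.89 [388. 549.   1.]
side land teapot 0.72 [ 790. -326.   -2.]
side land teapot 0.61 [462.  12.  52.]
side land teapot_grip 0.86 [387. 550. 178.]
side land teapot_grip 0.73 [ 790. -325.  177.]
side land teapot_grip 0.54 [ 151. -322.  175.]
side land trivet 0.79 [ 426. -266.   -5.]
side land stand 0.54 [460.  11.   1.]
side land chest 0.88 [668.  10.  34.]
side land lid_front 0.86 [608.  14. 182.]
side land lid_hinge 0.74 [742.  -2. 105.]
side land shelf_front 0.82 [565.  17. 387.]
side land shelf_front 0.38 [417. 294.   8.]
side land mug 0.91 [420. 294.   9.]
side land mug 0.3 [465.  11. 225.]
{'clock': 1.0, 'q': array([-1.47978600e+00,  2.58591470e-01,  1.53499947e+00, -2.55485416e-06,
        1.34801333e+00, -2.02802003e-01]), 'joint_vel': array([ 7.54046592e-04,  5.90592959e-05, -1.02353945e-03, -1.66814957e-04,
       -4.57235595e-04, -1.36153456e-03]), 'joint_efforts': array([-1.01387997e-05, -4.37209046e+01, -2.84310848e+01,  7.17335637e-02,
        3.14409903e-02, -2.41840468e-05]), 'tcp_pos': array([ 159.30237662, -526.42454834,  237.45754741]), 'ee_rot': array([-3.10774181e+00, -4.59860235e-01,  2.88796925e-06]), 'contact_force': array([0.05022687, 0.05684568, 0.15324799]), 'wrist_torque': array([0.04653031, 0.00692806, 0.03005829]), 'gripper_force': 0.0, 'finger_gap': 1.001923448821455}
```

View pics/scene0.png

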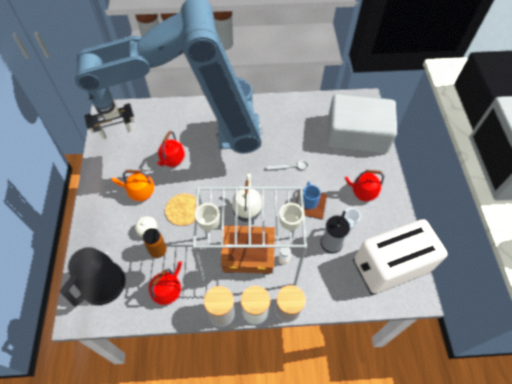

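View pics/side0.png

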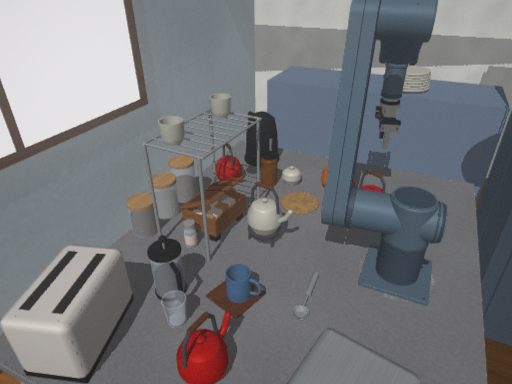

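The scene picture shows the white teapot at px (247,203) on its stand in front of the shelf, and the cork trivet at (181,209), which is the robot's right. Red and orange pots are decoys. The side picture agrees: pot at (265,215), trivet at (300,202), shelf bar behind the pot.

```bash
cat >> h.py <<'E'
def ori(yaw,tilt):
    # tool y horizontally along angle yaw (world), tool z down; tilt>0 swings tool z toward the tool-y heading (points forward-down)
    y=np.array([np.cos(yaw),np.sin(yaw),0]); z=np.array([0,0,-1.]); x=np.cross(y,z)
    M=np.c_[x,y,z]
    return R.from_rotvec(x*(-tilt))*R.from_matrix(M) if (np.cross(x,z)@y)<0 else R.from_rotvec(x*tilt)*R.from_matrix(M)
def plan(pos,T):
    s=readout.observe(); C=R.from_rotvec(s["ee_rot"])
    d=C.inv().apply(np.array(pos)-s["tcp_pos"])/10; r=(C.inv()*T).as_rotvec()
    print("t",round(s["clock"],2),"shift",d.round(2),"turn",r.round(3),"Rows~",max(np.linalg.norm(d)/4.17,np.linalg.norm(r)/.125).round(1))
E
python3 - <<'E'
from h import *
print(ori(0,.3).as_matrix().round(2))
s=readout.observe();V=np.array(cams.camera_params("wrist")["view"])
C=np.linalg.inv(V);T=R.from_rotvec(s["ee_rot"])
print("cam in tool",T.inv().apply(C[:3,3]-s["tcp_pos"]).round(0),(T.inv().as_matrix()@C[:3,:3]).round(2))
plan([230,-320,340],ori(-.6,0));plan([300,10,340],ori(0,.0));plan([330,10,350],ori(0,.3))
E
```

```text
[[ 0.    0.96  0.3 ]
 [ 1.    0.    0.  ]
 [ 0.    0.3  -0.96]]
cam in tool [  83.    1. -147.] [[ 0.   -0.95 -0.3 ]
 [ 1.    0.    0.  ]
 [ 0.   -0.3   0.95]]
t 1.0 shift [ 12.74 -17.71 -10.25] turn [-0.    -0.    -0.677] Rows~ 5.8
t 1.0 shift [ 29.   -47.27 -10.25] turn [-0.    -0.    -1.277] Rows~ 13.5
t 1.0 shift [ 31.87 -46.4  -11.25] turn [-0.258  0.191 -1.267] Rows~ 13.8
```

Request:
{"api": "apply_moves", "payload": {"steps": [[[0,0,-4,0,0,0,1],[0,0,-8,0,0,0,1],[3,-4,-10,0,0,-0.12,1],[6,-8,-11,0,0,-0.24,1],[8.5,-12,-11,0,0,-0.36,1],[11,-15.5,-11,0,0,-0.48,1],[13,-19,-11,0,0,-0.6,1],[15.5,-22.5,-11,0,0,-0.72,1],[18,-26,-11,0,0,-0.84,1],[20,-29.5,-11,0,0,-0.96,1]]], "grip_force": 40}}

```text
clock: 1.83
tcp_pos: [258.2, -210.8, 347.6]
ee_rot: [2.539, 1.849, 0.0]
contact_force: [1.6, 0.1, -0.1]
finger_gap: 1.001
gripper_force: 0.0
```

Run:
```python
from h import *
plan([340,12,350],ori(0,.3))
```

```text
t 1.83 shift [23.72  0.94 -0.25] turn [-0.297  0.047 -0.31 ] Rows~ 5.7
```

Request:
{"api": "apply_moves", "payload": {"steps": [[[4,0.1,0,-0.05,0,-0.05,1],[8,0.3,0,-0.1,0.01,-0.1,1],[12,0.5,0,-0.15,0.02,-0.15,1],[16,0.6,0,-0.2,0.03,-0.2,1],[20,0.8,-0.2,-0.25,0.04,-0.25,1],[23.7,0.9,-0.2,-0.3,0.05,-0.31,1],[23.7,0.9,-0.2,-0.3,0.05,-0.31,1],[23.7,0.9,-0.2,-0.3,0.05,-0.31,1]]]}}

```text
clock: 2.5
tcp_pos: [339.9, 12.0, 349.6]
ee_rot: [2.056, 2.061, 0.317]
contact_force: [-0.3, 0.1, -0.2]
finger_gap: 0.998
gripper_force: 0.0
```

Run:
```python
from h import *
cv2.imwrite("pics/w1.png",cams.read_camera("wrist"))
for n in ("teapot","teapot_grip","stand","lid_front"): lm("wrist",n)
s=readout.observe();print(s["tcp_pos"],s["ee_rot"])
```

```text
wrist land teapot 0.66 [460.  10.  52.]
wrist land teapot 0.64 [ 325. -457.    1.]
wrist land teapot 0.61 [ 790. -330.   -5.]
wrist land teapot_grip 0.93 [466.   9. 222.]
wrist land teapot_grip 0.59 [ 514. -418.   -3.]
wrist land stand 0.52 [688. 146.   1.]
wrist land lid_front 0.91 [610.   5. 173.]
wrist land lid_front 0.2 [742.  -9. 106.]
[340.74435468   8.01238363 349.34241569] [2.06827187 2.05056777 0.31474429]
```

View pics/w1.png

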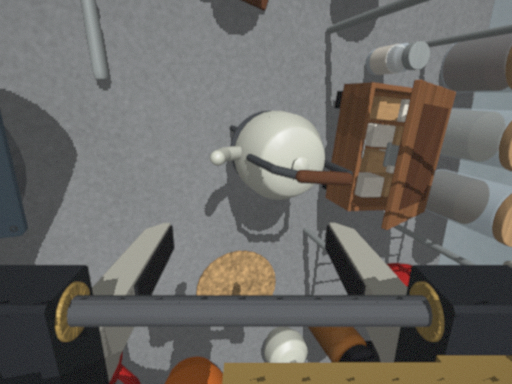

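The wrist picture shows the pot at px (280,155) and its spout at (220,157), pointing to the robot (image left is -x). The brown bar runs from (297,177) to (355,178), so it lies along world x. That contradicts the text, which puts the spout toward +y. I'll measure the bar before choosing the grasp yaw.

```bash
cat >> h.py <<'E'
def ray(cam,uv,z,P=None):
    P=P or cams.camera_params(cam);K=np.array(P["mtx"]);C=np.linalg.inv(np.array(P["view"]))
    d=C[:3,:3]@np.linalg.solve(K,[*uv,1]);return C[:3,3]+d*(z-C[2,3])/d[2]
E
python3 - <<'E'
from h import *
for uv in ((297,177),(355,178)): print(ray("wrist",uv,225).round(0))
print("spout",ray("wrist",(219,157),163).round(0))
a=cv2.imread("pics/scene0.png")[150:260,160:330];b=cv2.imread("pics/w1.png")[100:240,190:400]
a=cv2.resize(a,None,fx=4,fy=4,interpolation=2);b=cv2.resize(b,(680,450),interpolation=2)
print("scene spout",[ray("scene",p,160).round(0) for p in ((248,177),(262,203))])
cv2.imwrite("pics/c1.png",cv2.resize(np.vstack([a[:,:680],b]),(450,590)))
E
```

```text
[430.  10. 225.]
[499.   3. 225.]
spout [363.  23. 163.]
scene spout [array([374.,  25., 160.]), array([502.,  74., 160.])]
```

View pics/c1.png

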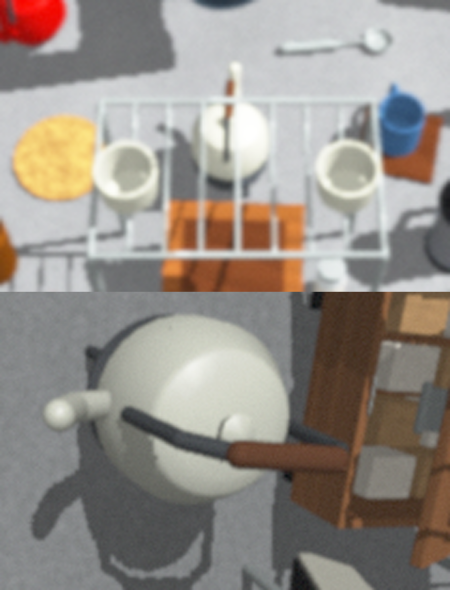

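The crops confirm it: the spout points to -x and the bar has a yaw of about -0.10 rad. The grasp therefore closes along world y with the camera on the robot side, which also keeps the wide body clear of the shelf.

Run:
```python
from h import *
plan([400,10,330],ori(1.47,0))
C=R.from_rotvec(readout.observe()["ee_rot"]);r=(C.inv()*ori(1.47,0)).as_rotvec();print(readout.observe()["q"].round(2))
```

```text
t 2.75 shift [0.24 5.08 3.61] turn [ 0.247  0.221 -1.466] Rows~ 12.0
[-0.45 -0.42  1.92  0.13  1.38 -0.45]
```

Request:
{"api": "apply_moves", "payload": {"steps": [[[0,0.5,0.4,0.02,0.02,-0.12,1],[0,1,0.8,0.04,0.04,-0.24,1],[0.1,1.5,1.2,0.06,0.05,-0.36,1],[0.1,2,1.5,0.08,0.07,-0.48,1],[0.1,2.5,1.8,0.1,0.09,-0.6,1],[0.1,3,2.1,0.12,0.11,-0.72,1],[0.2,3.5,2.5,0.14,0.13,-0.84,1],[0.2,4,2.9,0.16,0.14,-0.96,1],[0.2,4.5,3.2,0.18,0.16,-1.08,1],[0.2,5,3.6,0.2,0.18,-1.2,1]]]}}

```text
clock: 3.58
tcp_pos: [399.7, 9.4, 329.6]
ee_rot: [0.558, 3.047, 0.066]
contact_force: [-0.9, -0.5, -0.1]
finger_gap: 1.001
gripper_force: 0.0
```

Run:
```python
from h import *
plan([430,10,315],ori(1.47,0))
```

```text
t 3.58 shift [-2.76  1.06  1.61] turn [ 0.045  0.041 -0.261] Rows~ 2.1
```

Request:
{"api": "apply_moves", "payload": {"steps": [[[-0.9,0.3,0.5,0.015,0.013,-0.09,1],[-1.8,0.7,1.0,0.03,0.027,-0.18,1],[-2.8,1.1,1.6,0.045,0.041,-0.261,1],[-2.8,1.1,1.6,0.045,0.041,-0.261,1],[-2.8,1.1,1.6,0.045,0.041,-0.261,1]]]}}

```text
clock: 4.0
tcp_pos: [430.1, 10.9, 314.7]
ee_rot: [-0.168, -3.136, -0.002]
contact_force: [-0.9, -0.0, 0.4]
finger_gap: 1.004
gripper_force: 0.0
```

Run:
```python
from h import *
cv2.imwrite("pics/w2.png",cams.read_camera("wrist"))
for n in ("teapot","teapot_grip"): lm("wrist",n,n=2)
plan([464,10,300],ori(1.47,0)); print(readout.observe()["tcp_pos"])
```

```text
wrist land teapot 0.93 [462.  13.  53.]
wrist land teapot 0.7 [421. 292.   6.]
wrist land teapot_grip 0.59 [464.  15. 223.]
wrist land teapot_grip 0.34 [686. 155.   4.]
t 4.15 shift [-3.44  0.21  1.59] turn [ 0.001  0.002 -0.005] Rows~ 0.9
[429.53011523  11.5087431  315.81717716]
```

View pics/w2.png

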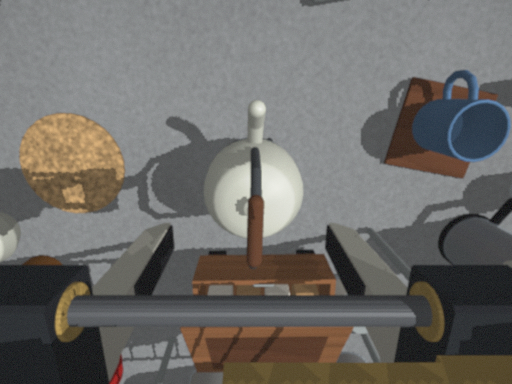

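The bar is vertical in the picture, (256,197) to (255,262), and centred between the fingers, so yaw and lateral alignment are good.

Run:
```python
from h import *
a,b=ray("wrist",(256,197),225),ray("wrist",(255,264),225);print(a.round(0),b.round(0),((a+b)/2).round(0),np.arctan2(*(b-a)[1::-1]))
y=1.46
plan([464,11.5,300],ori(y,0)); plan([464,11.5,225],ori(y,0));
```

```text
[430.  17. 225.] [493.  10. 225.] [461.  13. 225.] -0.11137439159397358
t 4.15 shift [-3.42  0.36  1.59] turn [0.001 0.002 0.005] Rows~ 0.9
t 4.15 shift [-3.41  0.35  9.09] turn [0.001 0.002 0.005] Rows~ 2.3
```

Request:
{"api": "apply_moves", "payload": {"steps": [[[-1.7,0.2,0.8,0,0,0,1],[-3.3,0.45,1.6,0,0,0.005,1],[-3.3,0.45,3.6,0,0,0.005,1],[-3.3,0.45,5.6,0,0,0.005,1],[-3.3,0.45,7.4,0,0,0.005,1],[-3.3,0.45,8.6,0,0,0.005,1],[-3.3,0.45,9.1,0,0,0.005,1],[-3.3,0.45,9.1,0,0,0.005,1]]]}}

```text
clock: 4.82
tcp_pos: [462.5, 13.3, 224.1]
ee_rot: [0.171, 3.137, 0.001]
contact_force: [-0.0, 0.3, 0.7]
finger_gap: 1.001
gripper_force: 0.0
```

Request:
{"api": "apply_moves", "payload": {"steps": [[[0,0,0,0,0,0,0.5],[0,0,0,0,0,0,0.35],[0,0,0,0,0,0,0.2],[0,0,0,0,0,0,0.1],[0,0,0,0,0,0,0],[0,0,0,0,0,0,0],[0,0,0,0,0,0,0],[0,0,0,0,0,0,0]]], "grip_force": 40}}

```text
clock: 5.48
tcp_pos: [463.4, 13.5, 224.7]
ee_rot: [0.168, 3.135, 0.001]
contact_force: [0.7, 0.6, 0.4]
finger_gap: 0.473
gripper_force: 0.0
```

Fingers are still travelling.

Request:
{"api": "apply_moves", "payload": {"steps": [[[0,0,0,0,0,0,0],[0,0,0,0,0,0,0],[0,0,0,0,0,0,0],[0,0,0,0,0,0,0],[0,0,0,0,0,0,0],[0,0,0,0,0,0,0],[0,0,0,0,0,0,0],[0,0,0,0,0,0,0]]]}}

```text
clock: 6.15
tcp_pos: [463.4, 13.3, 224.7]
ee_rot: [0.168, 3.135, 0.001]
contact_force: [0.0, -1.5, -0.5]
finger_gap: 0.141
gripper_force: 39.9
```

Request:
{"api": "apply_moves", "payload": {"steps": [[[0,0,-0.5,0,0,0,0],[0,0,-1.2,0,0,0,0],[0,0,-2.2,0,0,0,0],[0,0,-3.2,0,0,0,0],[0,0,-4,0,0,0,0],[0,0,-4,0,0,0,0],[0,0,-4,0,0,0,0]]]}}

```text
clock: 6.73
tcp_pos: [463.7, 13.4, 265.4]
ee_rot: [0.168, 3.133, 0.001]
contact_force: [-0.1, -0.6, -6.5]
finger_gap: 0.139
gripper_force: 39.9
```

Run:
```python
from h import *
s=readout.observe();print(s["tcp_pos"],s["contact_force"],s["gripper_force"])
cams.read_camera("scene");cams.read_camera("side")
for c in ("side","scene"):
  for n in("teapot","trivet"):lm(c,n)
  lm(c,"trivet","look_for")
cv2.imwrite("pics/sd2.png",cams.read_camera("side"))
plan([423,-266,265],ori(1.46,0));plan([423,-266,265],ori(1.0,0));print(s["q"].round(2))
K=cams.camera_params("scene");V=cams.camera_params("wrist")
im=cams.read_camera("scene");h=cv2.cvtColor(im,cv2.COLOR_BGR2HSV);m=cv2.inRange(h,(15,80,120),(30,255,255))
n,l,st,ce=cv2.connectedComponentsWithStats(m)
for i in range(1,n):
  if st[i,4]>150: print(st[i],ce[i].round(1),ray("scene",ce[i],8).round(0))
# known earlier wrist view w2: trivet outline centre seen again from here
im=cams.read_camera("wrist");h=cv2.cvtColor(im,cv2.COLOR_BGR2HSV);m=cv2.inRange(h,(10,90,50),(25,255,255))
n,l,st,ce=cv2.connectedComponentsWithStats(m)
for i in range(1,n):
  if st[i,4]>1500: print("w",st[i],ray("wrist",(st[i,0]+st[i,2]/2,st[i,1]+st[i,3]/2),8).round(0))
```

```text
[463.73162377  13.42133172 265.44808744] [-0.08712555 -0.61702018 -6.47114635] 39.931620955467224
side land teapot 0.92 [ 791. -327.   -3.]
side land teapot 0.85 [ 329. -454.   -4.]
side land teapot 0.74 [388. 550.   2.]
side land trivet 0.7 [ 427. -266.   -4.]
side look trivet 0.91 [ 416. -264.    2.]
scene land teapot 0.86 [ 792. -328.    1.]
scene land teapot 0.85 [ 324. -453.    1.]
scene land teapot 0.77 [389. 548.   1.]
scene land trivet 0.79 [ 427. -262.   -1.]
scene land trivet 0.22 [ 519. -418.   -2.]
scene look trivet 0.93 [ 429. -273.    6.]
scene look trivet 0.6 [412. 293.  67.]
t 7.18 shift [  1.   -28.22  -0.08] turn [0.001 0.001 0.004] Rows~ 6.8
t 7.18 shift [  1.   -28.22  -0.08] turn [0.001 0.001 0.464] Rows~ 6.8
[-0.21  0.08  1.68  0.    1.37 -1.68]
[165 194  31  32 812] [181.  209.4] [ 428. -274.    8.]
[276 285  29  30 652] [290.2 299.5] [856. 162.   8.]
[204 286  30  30 692] [218.3 300.8] [ 844. -119.    8.]
[241 286  30  29 661] [255.  300.2] [850.  24.   8.]
[282 327  43  25 866] [301.6 338.1] [1004.  189.    8.]
[ 120  357  273   27 2332] [276.7 376.1] [1129.   84.    8.]
w [ 400   48   97  116 3490] [423. 278.   8.]
w [   0   90  103  114 9648] [ 421. -251.    8.]
w [ 236  191   27  104 1804] [593.  -0.   8.]
w [  42  330  365   54 9618] [805. -66.   8.]
```

Run:
```python
from h import *
im=cv2.imread("pics/w2.png");h=cv2.cvtColor(im,cv2.COLOR_BGR2HSV);m=cv2.inRange(h,(8,70,40),(28,255,255));m[:,200:]=0
n,l,st,ce=cv2.connectedComponentsWithStats(m);i=1+st[1:,4].argmax()
c=cv2.convexHull(np.argwhere(l==i)[:,::-1].astype(np.int32));e=cv2.fitEllipse(c);print(st[i],e)
P=cams.camera_params("wrist");s=readout.observe()
V=np.linalg.inv(np.array(P["view"]));V[:3,3]+=np.array([429.53,11.51,315.8])-s["tcp_pos"]
P=dict(mtx=P["mtx"],view=np.linalg.inv(V));print(ray("wrist",e[0],8,P).round(0))
```

```text
[  20  113  105  100 8095] ((71.57115173339844, 162.44947814941406), (93.22241973876953, 110.46827697753906), 126.23004913330078)
[ 419. -264.    8.]
```

View pics/sd2.png

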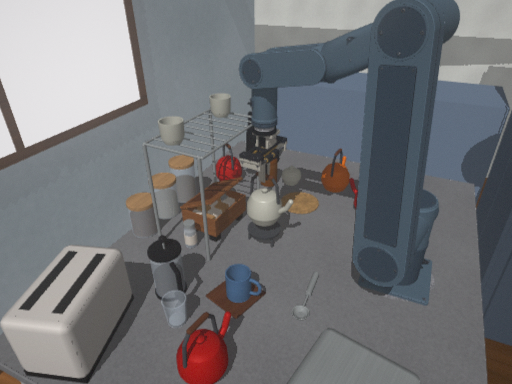

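The pot hangs upright, clear of its stand. Its place is the trivet centre at about (424,-265).

Request:
{"api": "apply_moves", "payload": {"steps": [[[0,-1,0,0,0,0,0],[0,-3,0,0,0,0,0],[0.2,-6,0,0,0,0,0],[0.3,-9,0,0,0,0,0],[0.4,-12,0,0,0,0,0],[0.5,-15,0,0,0,0,0],[0.6,-18,0,0,0,0,0],[0.7,-21,0,0,0,0,0],[0.8,-24,0,0,0,0,0],[0.9,-26,0,0,0,0,0]]]}}

```text
clock: 8.12
tcp_pos: [425.6, -247.7, 264.5]
ee_rot: [0.171, 3.135, -0.002]
contact_force: [-0.3, -1.3, -6.3]
finger_gap: 0.14
gripper_force: 39.9
```

Request:
{"api": "apply_moves", "payload": {"steps": [[[0,-1.2,0,0,0,0,0],[0,-2.1,0.5,0,0,0,0],[0,-2.1,1.5,0,0,0,0],[0,-2.1,2.5,0,0,0,0],[0,-2.1,3.5,0,0,0,0],[0,-2.1,4.5,0,0,0,0],[0,-2.1,5,0,0,0,0],[0,-2.1,5,0,0,0,0],[0,-2.1,5,0,0,0,0]]]}}

```text
clock: 8.87
tcp_pos: [424.4, -264.3, 214.1]
ee_rot: [0.167, 3.136, 0.002]
contact_force: [-0.8, -0.3, -5.2]
finger_gap: 0.14
gripper_force: 39.9
```

Run:
```python
from h import *
plan([424,-265,184],ori(1.46,0)); print(readout.observe()["contact_force"])
cams.read_camera("side");cams.read_camera("scene");cams.read_camera("wrist")
for c in ("side","wrist","scene"):
  lm(c,"teapot",n=5);lm(c,"trivet",n=1)
cv2.imwrite("pics/sd3.png",cv2.resize(cams.read_camera("side")[120:260,200:390],None,fx=3,fy=3))
```

```text
t 8.87 shift [ 0.03 -0.08  3.01] turn [0.001 0.001 0.004] Rows~ 0.7
[-0.82134719 -0.32901343 -5.2247144 ]
side land teapot 0.84 [ 147. -323.    6.]
side land teapot 0.8 [387. 551.   3.]
side land teapot 0.77 [ 792. -326.   -4.]
side land teapot 0.66 [ 423. -263.   42.]
side land trivet 0.67 [ 425. -264.  217.]
wrist land teapot 0.85 [ 425. -263.   43.]
wrist land teapot 0.55 [ 325. -458.   -1.]
scene land teapot 0.92 [ 326. -456.    5.]
scene land teapot 0.87 [387. 549.   1.]
scene land teapot 0.84 [ 426. -262.   38.]
scene land teapot 0.63 [ 792. -327.    2.]
scene land teapot 0.54 [ 148. -324.    3.]
scene land trivet 0.86 [ 427. -266.   -3.]
```

View pics/sd3.png

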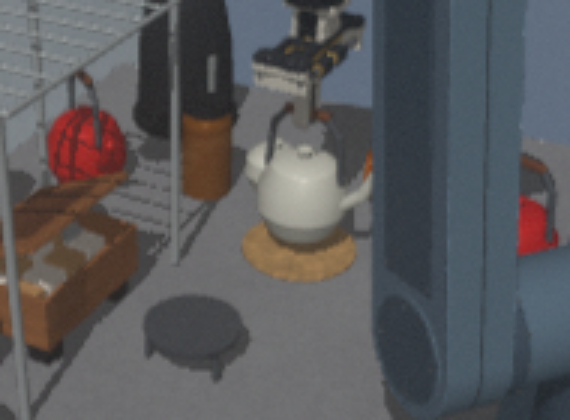

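The crop shows the pot at about (300,195), upright and directly over the trivet at (298,250). I'll lower it the remaining ~31 mm gently.

Request:
{"api": "apply_moves", "payload": {"steps": [[[0,0,0.5,0,0,0,0],[0,0,1.2,0,0,0,0],[0,0,1.9,0,0,0,0],[0,0,2.4,0,0,0,0],[0,0,2.7,0,0,0,0],[0,0,2.9,0,0,0,0],[0,0,3.0,0,0,0,0],[0,0,3.1,0,0,0,0],[0,0,3.1,0,0,0,0]]]}}

```text
clock: 10.12
tcp_pos: [424.5, -264.9, 183.4]
ee_rot: [0.168, 3.135, 0.001]
contact_force: [0.0, -0.3, -6.7]
finger_gap: 0.138
gripper_force: 39.9
```

Request:
{"api": "apply_moves", "payload": {"steps": [[[0,0,0.05,0,0,0,0],[0,0,0.1,0,0,0,0],[0,0,0.15,0,0,0,0],[0,0,0.2,0,0,0,0],[0,0,0.2,0,0,0,0]]]}}

```text
clock: 10.53
tcp_pos: [425.2, -265.6, 182.5]
ee_rot: [0.168, 3.133, -0.002]
contact_force: [2.3, -0.6, 0.4]
finger_gap: 0.138
gripper_force: 39.9
```

The wrist force fell from -6.7 N to about 0, so the pot is resting on the trivet. Releasing.

Request:
{"api": "apply_moves", "payload": {"steps": [[[0,0,0,0,0,0,0.2],[0,0,0,0,0,0,0.3],[0,0,0,0,0,0,0.4],[0,0,0,0,0,0,0.5],[0,0,0,0,0,0,0.6],[0,0,0,0,0,0,0.6],[0,0,0,0,0,0,0.6],[0,0,0,0,0,0,0.6],[0,0,0,0,0,0,0.6],[0,0,0,0,0,0,0.6]]]}}

```text
clock: 11.37
tcp_pos: [424.4, -264.9, 181.4]
ee_rot: [0.168, 3.135, 0.001]
contact_force: [0.9, -1.0, -0.5]
finger_gap: 0.599
gripper_force: 0.0
```

Request:
{"api": "apply_moves", "payload": {"steps": [[[0,0,-1,0,0,0,0.6],[0,0,-3,0,0,0,0.6],[0,0,-6,0,0,0,0.6],[0,0,-9,0,0,0,0.5],[0,0,-12,0,0,0,0],[0,0,-12,0,0,0,0]]]}}

```text
clock: 11.87
tcp_pos: [426.1, -266.8, 308.6]
ee_rot: [0.168, 3.127, -0.011]
contact_force: [1.1, -0.1, 0.4]
finger_gap: 0.434
gripper_force: 0.0
```

Run:
```python
from h import *
for c in ("side","scene"):
  cams.read_camera(c)
  for n in ("teapot","trivet","lid_front","lid_hinge","chest","shelf_front","spice_jar"): lm(c,n,n=5 if n=="teapot" else 1)
s=readout.observe();print(s["tcp_pos"],s["q"].round(2),s["contact_force"])
```

```text
side land teapot 0.93 [ 425. -266.   11.]
side land teapot 0.89 [ 789. -327.   -3.]
side land teapot 0.73 [537. 453.  -2.]
side land teapot 0.59 [390. 548.   5.]
side land teapot 0.56 [ 147. -322.    1.]
side land trivet 0.53 [ 426. -270.   -3.]
side land lid_front 0.89 [605.  16. 180.]
side land lid_hinge 0.58 [742.   0. 103.]
side land chest 0.98 [670.   9.  34.]
side land shelf_front 0.79 [563.  19. 384.]
side land spice_jar 0.68 [691. 151.   1.]
scene land teapot 0.93 [ 426. -265.    6.]
scene land teapot 0.88 [388. 551.  -0.]
scene land teapot 0.87 [ 789. -329.    1.]
scene land teapot 0.72 [ 324. -454.    6.]
scene land teapot 0.43 [ 149. -323.    2.]
scene land trivet 0.72 [536. 447.   4.]
scene land lid_front 0.66 [609.  13. 179.]
scene land lid_hinge 0.55 [745.   1. 103.]
scene land chest 0.71 [669.   1.  33.]
scene land shelf_front 0.72 [567.  20. 385.]
scene land spice_jar 0.5 [689. 151.  -1.]
[ 424.162151   -264.94412929  301.36687596] [-0.78  0.13  1.54  0.    1.47 -2.25] [-0.26921814 -0.99494963  0.08377818]
```

The teapot is on the trivet: landmarks give (425,-266) against a trivet at about (425,-266). Next the lid: ψ ≈ -0.10, hinge at (743,0,103), angle ≈ 0.45.

```bash
cat >> h.py <<'E'
psi=-.10; til=np.radians(42); u=np.array([np.cos(psi),np.sin(psi),0]); zt=u*np.sin(til)+np.array([0,0,-np.cos(til)])
yt=np.array([-u[1],u[0],0]); xt=np.cross(yt,zt); TT=R.from_matrix(np.c_[xt,yt,zt])
H=np.array([743.,0,102.5])
def lidtcp(th,r=147,back=0):
    c=H+u*(-r*np.cos(th)+10.5*np.sin(th))+np.array([0,0,r*np.sin(th)+10.5*np.cos(th)])
    return c-7.5*xt-(19+back)*zt
E
python3 - <<'E'
from h import *
print(xt.round(2),zt.round(2))
for th,b in ((.45,80),(.45,10),(.45,0),(.3,0),(.15,0),(.05,0),(0,0)): print(th,b,lidtcp(th,back=b).round(0))
plan([440,0,310],ori(1.47,0)); plan([440,15,310],TT)
E
```

```text
[-0.74  0.07 -0.67] [ 0.67 -0.07 -0.74]
0.45 80 [555.  19. 254.]
0.45 10 [602.  14. 202.]
0.45 0 [609.  13. 195.]
0.3 0 [599.  14. 175.]
0.15 0 [593.  15. 154.]
0.05 0 [590.  15. 139.]
0 0 [590.  15. 132.]
t 12.67 shift [ 1.26 26.51 -0.84] turn [ 0.001  0.002 -0.007] Rows~ 6.4
t 12.67 shift [ 1.42 28.   -0.84] turn [-0.002 -0.731 -0.007] Rows~ 6.7
```

Request:
{"api": "apply_moves", "payload": {"steps": [[[0.2,3,0,0,0,0,0],[0.4,6,0,0,-0.05,0,0],[0.5,9,0,0,-0.13,0,0],[0.7,12.5,0,0,-0.23,0,0],[0.9,16,0,0,-0.33,0,0],[1.1,19.5,0,0,-0.43,0,0],[1.2,23,0,0,-0.53,0,0],[1.3,26,0,0,-0.63,0,0],[1.4,28,0,0,-0.73,-0.007,0],[1.4,28,0,0,-0.73,-0.007,0]]]}}

```text
clock: 13.5
tcp_pos: [435.6, 19.5, 297.1]
ee_rot: [0.116, 2.41, -0.044]
contact_force: [-0.8, 0.5, -1.1]
finger_gap: 0.009
gripper_force: 0.0
```

Run:
```python
from h import *
s=readout.observe();print(s["q"].round(2),s["finger_gap"])
plan(lidtcp(.45,back=80),TT); plan(lidtcp(.45,back=20),TT)
```

```text
[-0.36 -0.44  2.22  0.28  0.66 -1.99] 0.009029454279751856
t 13.5 shift [-6.06  1.08 11.14] turn [ 0.003 -0.003  0.002] Rows~ 3.1
t 13.5 shift [-6.08  1.06 17.14] turn [ 0.003 -0.003  0.002] Rows~ 4.4
```

Request:
{"api": "apply_moves", "payload": {"steps": [[[-2,0.4,3,0,0,0,0],[-4,0.7,6,0,0,0,0],[-6.1,1.1,9,0,0,0,0],[-6.1,1.1,11.2,0,0,0,0],[-6.1,1.1,13.5,0,0,0,0],[-6.1,1.1,15,0,0,0,0],[-6.1,1.1,16,0,0,0,0],[-6.1,1.1,16,0,0,0,0],[-6.1,1.1,16,0,0,0,0]]]}}

```text
clock: 14.25
tcp_pos: [593.2, 9.9, 223.1]
ee_rot: [0.121, 2.409, -0.049]
contact_force: [0.1, 0.8, 0.3]
finger_gap: 0.006
gripper_force: 0.0
```

Run:
```python
from h import *
s=readout.observe();print(s["q"].round(2),s["finger_gap"])
cv2.imwrite("pics/sd4.png",cv2.resize(cams.read_camera("side")[90:260,130:330],None,fx=3,fy=3))
lm("side","lid_front");lm("side","lid_hinge")
plan(lidtcp(.45),TT);plan(lidtcp(.3),TT);plan(lidtcp(.15),TT);
```

```text
[-0.22  0.03  2.09  0.25  0.3  -1.9 ] 0.005615688806925871
side land lid_front 0.65 [609.  13. 182.]
side land lid_hinge 0.92 [746.  -6. 103.]
t 14.4 shift [0.83 0.5  3.22] turn [-0.002  0.     0.001] Rows~ 0.8
t 14.4 shift [2.88 0.5  4.06] turn [-0.002  0.     0.001] Rows~ 1.2
t 14.4 shift [4.77 0.5  5.2 ] turn [-0.002  0.     0.001] Rows~ 1.7
```

View pics/sd4.png

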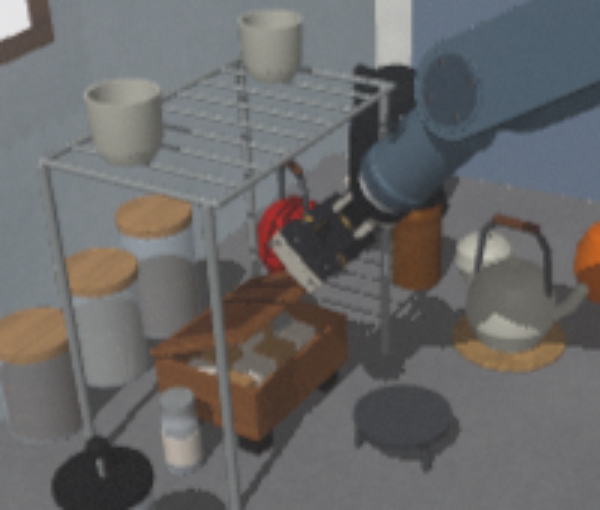

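The gripper is below the shelf bar, with its fingertips (crop about (290,265)) just above the lid's front, and nothing is touching. q5 is at 0.30 and its limit is 0.22, so I'll ease the tilt from 42° to about 34° while descending, where the bar clearance grows anyway.

```bash
cat >> h.py <<'E'
def press(th,deg,dz=0,r=147):
    t=np.radians(deg);z=u*np.sin(t)+np.array([0,0,-np.cos(t)]);x=np.cross(yt,z)
    c=H+u*(-r*np.cos(th)+10.5*np.sin(th))+np.array([0,0,r*np.sin(th)+10.5*np.cos(th)+dz])
    p=c-7.5*x-19*z;print(th,deg,dz,p.round(0),end=" ");plan(p,R.from_matrix(np.c_[x,yt,z]))
E
python3 - <<'E'
from h import *
for a in ((.45,40),(.3,38),(.2,36),(.1,35),(0,34),(0,34,-20)): press(*a)
E
```

```text
0.45 40 0 [609.  13. 195.] t 14.4 shift [0.77 0.5  3.25] turn [-0.002  0.035  0.   ] Rows~ 0.8
0.3 38 0 [601.  14. 176.] t 14.4 shift [2.75 0.5  4.12] turn [-0.002  0.07   0.   ] Rows~ 1.2
0.2 36 0 [597.  15. 162.] t 14.4 shift [3.96 0.5  4.88] turn [-0.002  0.105  0.   ] Rows~ 1.5
0.1 35 0 [594.  15. 147.] t 14.4 shift [5.13 0.5  5.75] turn [-0.002  0.122  0.   ] Rows~ 1.9
0 34 0 [592.  15. 133.] t 14.4 shift [6.21 0.51 6.73] turn [-0.002  0.14   0.   ] Rows~ 2.2
0 34 -20 [592.  15. 113.] t 14.4 shift [7.55 0.51 8.22] turn [-0.002  0.14   0.   ] Rows~ 2.7
```

Request:
{"api": "apply_moves", "payload": {"steps": [[[0.3,0.2,1.2,0,0.01,0,0],[0.5,0.4,2.3,0,0.025,0,0],[0.8,0.5,3.2,0,0.035,0,0],[1.3,0.5,3.4,0,0.045,0,0],[1.8,0.5,3.7,0,0.055,0,0],[2.3,0.5,3.9,0,0.065,0,0],[2.75,0.5,4.1,0,0.07,0,0],[2.75,0.5,4.1,0,0.07,0,0]]]}}

```text
clock: 15.07
tcp_pos: [599.5, 14.7, 173.8]
ee_rot: [0.124, 2.479, -0.045]
contact_force: [1.0, -0.8, 0.9]
finger_gap: 0.008
gripper_force: 0.4
```

Run:
```python
from h import *
s=readout.observe();print(s["q"].round(2),s["contact_force"].round(1))
for a in ((.3,38),(.2,36),(.1,34),(.05,33),(0,33),(0,32,-20)): press(*a)
cams.read_camera("side");lm("side","lid_front",n=1)
```

```text
[-0.19  0.13  2.09  0.21  0.28 -1.85] [ 1.  -0.8  0.9]
0.3 38 0 [601.  14. 176.] t 15.07 shift [-0.2  -0.03 -0.07] turn [-0.002 -0.003  0.   ] Rows~ 0.1
0.2 36 0 [597.  15. 162.] t 15.07 shift [ 0.96 -0.03  0.77] turn [-0.002  0.032  0.   ] Rows~ 0.3
0.1 34 0 [594.  15. 148.] t 15.07 shift [ 2.03 -0.02  1.74] turn [-0.002  0.067  0.   ] Rows~ 0.6
0.05 33 0 [593.  15. 140.] t 15.07 shift [ 2.53 -0.02  2.26] turn [-0.002  0.085  0.   ] Rows~ 0.8
0 33 0 [593.  15. 133.] t 15.07 shift [ 3.04 -0.02  2.8 ] turn [-0.002  0.085  0.   ] Rows~ 1.0
0 32 -20 [593.  15. 113.] t 15.07 shift [ 4.23 -0.02  4.39] turn [-0.002  0.102  0.   ] Rows~ 1.5
side land lid_front 0.83 [599.  13. 157.]
```

Request:
{"api": "apply_moves", "payload": {"steps": [[[0.4,0,0.3,0,0.01,0,0],[0.7,0,0.6,0,0.022,0,0],[1.0,0,0.8,0,0.032,0,0],[1.3,0,1.1,0,0.044,0,0],[1.7,0,1.4,0,0.055,0,0],[2.0,0,1.7,0,0.067,0,0],[2.0,0,1.7,0,0.067,0,0]]]}}

```text
clock: 15.75
tcp_pos: [594.9, 15.1, 147.9]
ee_rot: [0.128, 2.546, -0.041]
contact_force: [0.7, 0.1, 1.9]
finger_gap: 0.007
gripper_force: 0.6
```

Run:
```python
from h import *
s=readout.observe();print(s["q"].round(2),s["contact_force"].round(1))
for a in ((.05,33),(0,33),(0,33,-10),(0,32,-20)): press(*a)
cams.read_camera("side");lm("side","lid_front",n=1)
```

```text
[-0.19  0.17  2.07  0.16  0.31 -1.8 ] [0.7 0.1 1.9]
0.05 33 0 [593.  15. 140.] t 15.75 shift [ 0.54 -0.02  0.54] turn [-0.002  0.017  0.   ] Rows~ 0.2
0 33 0 [593.  15. 133.] t 15.75 shift [ 1.01 -0.02  1.11] turn [-0.002  0.017  0.   ] Rows~ 0.4
0 33 -10 [593.  15. 123.] t 15.75 shift [ 1.57 -0.02  1.94] turn [-0.002  0.017  0.   ] Rows~ 0.6
0 32 -20 [593.  15. 113.] t 15.75 shift [ 2.1  -0.02  2.78] turn [-0.002  0.034  0.   ] Rows~ 0.8
```

Now onto the catch, in small steps while watching the force.

Request:
{"api": "apply_moves", "payload": {"steps": [[[0.3,0,0.3,0,0.006,0,0],[0.55,0,0.55,0,0.012,0,0],[0.8,0,0.8,0,0.017,0,0],[1.0,0,1.1,0,0.017,0,0],[1.0,0,1.1,0,0.017,0,0]]]}}

```text
clock: 16.27
tcp_pos: [594.5, 15.1, 135.3]
ee_rot: [0.129, 2.557, -0.041]
contact_force: [1.2, 1.0, 7.7]
finger_gap: 0.006
gripper_force: 3.8
```

Request:
{"api": "apply_moves", "payload": {"steps": [[[0.12,0,0.16,0,0,0,0],[0.22,0,0.32,0,0,0,0],[0.22,0,0.32,0,0,0,0]]]}}

```text
clock: 16.52
tcp_pos: [594.6, 15.0, 132.0]
ee_rot: [0.129, 2.556, -0.041]
contact_force: [-1.2, 1.5, 9.9]
finger_gap: 0.002
gripper_force: 4.9
```

Request:
{"api": "apply_moves", "payload": {"steps": [[[0.12,0,0.16,0,0,0,0],[0.22,0,0.32,0,0,0,0],[0.22,0,0.32,0,0,0,0]]]}}

```text
clock: 16.77
tcp_pos: [593.9, 15.2, 127.6]
ee_rot: [0.128, 2.558, -0.041]
contact_force: [-1.0, -0.7, 4.1]
finger_gap: 0.008
gripper_force: 1.8
```

Request:
{"api": "apply_moves", "payload": {"steps": [[[0.12,0,0.16,0,0.005,0,0],[0.22,0,0.32,0,0.01,0,0],[0.22,0,0.32,0,0.01,0,0]]]}}

```text
clock: 17.02
tcp_pos: [593.3, 15.2, 123.0]
ee_rot: [0.129, 2.57, -0.04]
contact_force: [-1.8, 0.6, 6.6]
finger_gap: 0.005
gripper_force: 3.3
```

The force peaked and fell from 9.9 N to 4.1 N. Correcting the height for foam sink gives 132 mm, which matches a shut lid. I'll back off slowly to confirm.

Request:
{"api": "apply_moves", "payload": {"steps": [[[-0.3,0,-0.45,0,0,0,0],[-0.7,0,-0.95,0,0,0,0],[-1.0,0,-1.4,0,0,0,0],[-1.0,0,-1.4,0,0,0,0],[-1.0,0,-1.4,0,0,0,0]]]}}

```text
clock: 17.43
tcp_pos: [593.2, 15.3, 139.7]
ee_rot: [0.129, 2.571, -0.04]
contact_force: [-0.7, 0.7, 0.1]
finger_gap: 0.006
gripper_force: 0.0
```

Request:
{"api": "apply_moves", "payload": {"steps": [[[-0.6,0,-1.5,0,0,0,0],[-1.2,0,-4,0,0,0,0],[-1.5,0,-7,0,0,0,0],[-1.5,0,-10,0,0,0,0],[-1.5,0,-12,0,0,0,0],[-1.5,0,-12,0,0,0,0]]]}}

```text
clock: 17.93
tcp_pos: [541.8, 20.8, 252.6]
ee_rot: [0.128, 2.566, -0.041]
contact_force: [1.0, 1.2, 0.3]
finger_gap: 0.004
gripper_force: 0.0
```

Run:
```python
from h import *
s=readout.observe();print(s["tcp_pos"],s["contact_force"].round(1))
for c in ("scene","side","wrist"):
  im=cams.read_camera(c)
  if c=="side": cv2.imwrite("pics/sd5.png",cv2.resize(im[90:260,130:330],None,fx=3,fy=3))
  for n in ("lid_front","lid_hinge","chest"): lm(c,n,n=1)
  lm(c,"teapot",n=5)
```

```text
[541.82900144  20.78364203 252.61496264] [1.  1.2 0.3]
scene land lid_front 0.73 [588.  16. 119.]
scene land lid_hinge 0.87 [747.  -2. 104.]
scene land chest 0.96 [672.   6.  36.]
scene land teapot 0.97 [ 426. -263.    6.]
scene land teapot 0.97 [ 151. -324.    5.]
scene land teapot 0.8 [389. 552.   0.]
scene land teapot 0.58 [ 321. -453.    1.]
scene land teapot 0.58 [ 792. -328.   -1.]
side land lid_front 0.8 [590.  13. 115.]
side land lid_hinge 0.86 [744.  -2. 103.]
side land chest 0.95 [669.   8.  34.]
side land teapot 0.92 [386. 547.   5.]
side land teapot 0.87 [ 424. -266.   11.]
side land teapot 0.83 [ 143. -324.    7.]
side land teapot 0.8 [ 789. -325.   -2.]
wrist land lid_front 0.88 [591.   6. 113.]
wrist land lid_hinge 0.65 [743.  -1. 104.]
wrist land chest 0.8 [668.   2.  37.]
wrist land teapot 0.57 [ 794. -323.    2.]
```

View pics/sd5.png

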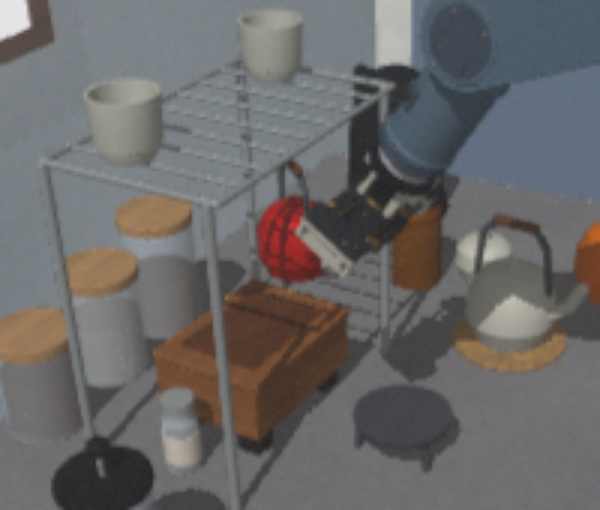

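The picture shows the lid flat and shut on the chest at (250,330). The teapot stands upright on the trivet at (512,300), and the arm is touching nothing. Handing in.

```bash
python3 -c "
from h import *
print(arm.hand_in())"
```

```text
the job is handed in; nothing more can be done
None
```

The teapot stands upright on the cork trivet, about 3 mm or less off centre by camera, and the tea chest's lid snapped shut and stayed shut after release. I've handed the job in; no verdict came back.

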